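# Set and clamp the light shield of a sorting machine

### The arm

A 7-joint arm with a two-finger parallel gripper is mounted at the origin on the work surface. World frame = base frame: x ahead of the robot, y to its left, z up, the work surface at z = 0. Lengths are in m, angles in rad, forces in N, time in s.
With the tool pointing down it reaches from about 0.425 to 0.95 m from the base axis. Payload 16.7 kg.
Tool frame: the origin (TCP) lies between the finger pads; the fingertips stand 25 mm ahead of it and the grasp point (between the pads) lies 6 mm ahead of it; y points along the fingers, x is the direction in which the jaws open and shut, and the axes are right-handed (so a half turn about y gives the same grasp; the last joint's range is limited). The gripper opens to 94 mm and grips with 3 to 60 N. Pads are 16 mm wide; open, the fingers measure 119 mm over their backs; the gripper's body (75 mm by 177 mm) begins 78 mm behind the grasp point.
Start: joints at [1.077, 0.426, 0.074, 1.606, -0.034, 1.111, -0.067], TCP at [0.227, -0.635, 0.23] pointing down, gripper open.
Joint ranges: [-2.85, 2.85], [-0.5, 2.14], [-1.23, 1.37], [0.21, 2.46], [-1.02, 4.16], [0.16, 2.05], [-2.73, 2.73]. Speed limits (rad/s): [1.89, 1.89, 2.39, 2.39, 3.01, 3.01, 3.01].

### API

Orientations are given as a unit quaternion [w, x, y, z].
In Python, from workcell import manip gives the robot as it stands. The module is installed in compiled form; this text tells all that it offers.
- The arm moves only by the tool drive_tool, never from a script. Its argument "targets" is a list that holds one entry, the list of rows, each a list of 7 numbers: the shift along the tool's x, y, z in m, then the turn, a rotation vector about the tool's x, y, z in degrees, then the opening in per cent of the stroke, from 0 (shut) to 100 (fully open). A call has 1 to 20 rows; each row is the pose to reach, as a shift and turn from the pose commanded when the call began, along the tool's axes at that moment; what a row does not reach only later rows make up. A row lasts 1/10 s, in which the tool goes at most 50 mm and 8.59 degrees, less where a joint would pass 70% of its speed; a pose out of reach is approached as far as the arm can. A call with a gripper value outside its range is refused whole. The fingers move at their own pace and stop on an object; "force" is the grip in N (left out, the last holds). Time passes only in rows, so rows that repeat a pose let the fingers close. It gives the time, the measured TCP pose, the force and the opening at its end, in the units of the state.
- manip.get_state(): the state, without advancing time (a new reading comes with each control period).
- manip.read_camera(name): name is "side" or "top"; returns the picture (400x640x3 uint8, blue, green, red); there is no depth.
- manip.get_calibration(name): a dict with "fov_y" (degrees; the focal length in pixels is half the picture's height over the tangent of half this angle, whatever the lens; pixels are square), "cx", "cy" (the principal point, pixels), "k1" (the pictures are not rectified: a ray, as slopes to the right and down, at radius r is drawn at 1 + k1 r^2 times it, then the intrinsics apply), "rvec" (rotation vector, rad) and "tvec" (3), from world to camera coordinates, as OpenCV has them. Camera axes: x right, y down, z forward; pixel columns grow to the right and rows downward; lengths in m; the calibration is good to about 2 mm. A picture is of the moment at which its call begins. get_calibration takes no time and is no camera call.
- manip.finish_job(): hands the job in, once; it reports no verdict.
The state is a dict: "clock": time; "qpos": joint angles; "qd": joint speeds; "tau": joint torques, N m; "ee_pos": TCP position; "eef_rot": TCP orientation; "contact_force": force on the tool from outside, world axes, zero at the start; "ft_torque": the same for the moment, N m; "grip_width": opening from 0.0 (shut) to 1.0 (fully open).
Only numpy, scipy, OpenCV 4.12 (cv2) and the standard library are available. Lean on these libraries where they do the work, as an engineer would, in place of code of your own. Each camera call takes 0.05 s, during which the arm holds its last target.

### The job

A conical camera lens was left standing in front of the light shield: stand it upright in the blue tray. Then take hold of the black light shield on the sliding leg, draw the leg out against its spring until its red pointer lines up with the orange index mark, and, still holding it there, run your fingers along the shield so that they sweep the open red cam lever shut, in line with the leg. Finish holding: do not let go of the shield, because the spring would pull the leg back, and leave the seal ring, the roller and the jar alone.

Things in the scene. Friction and masses are not known exactly. Their poses are not given: they have to be found in the camera images.
- clamp: Fixed clamp: aluminium base, grey guide block 56 x 45 mm, 65 mm high, centred at y = -67 mm. Origin on the table. +y is the direction in which the leg is drawn out (and in which the shut lever points); x runs along the shield. A white scale rail (28 mm high, 16 wide) lies along y at x = -64 mm, y = -70 to +90.
- leg: Sliding leg with an upright black plate, the light shield: 12 mm thick in y, x -30 to +150 mm, z 12 to 65 mm, gripped across y. Origin at table height under the shield's mid-plane; axes as the clamp's. Moves only in y, 0 to 110 mm, starts at 0; a spring (1.2 to 2.5 N) pulls it back: grip with 8 to 15 N, a feebler grip yields. Rigid in x, so gripping fingers can slide along it. Flat bar (x +-12, z 12 to 22 mm) behind it.
- shield_grip (a point): Point in the middle of the shield's thickness, 12 mm below its top edge (53 mm above the table), at leg x = +125 mm: beyond the open lever, where fingers clear the lever all the way to the mark. Moves with the leg.
- pointer (a point): Tip of the red pointer, on the shield's middle plane at its -x end, 36 mm above the table. Moves with the leg.
- index_mark (a point): Edge of the orange index mark on the scale rail (fixed during a run, elsewhere every time). The leg is at its length when pointer and index mark have the same position along the clamp's y; this takes 60 to 85 mm of travel.
- lever_hinge (a point): Vertical pivot of the red cam lever on the clamp block, 76 mm above the table.
- lever_tip (a point): Far end of the red cam lever, 190 mm from the pivot (its black-tipped end). The lever is a bar 12 mm wide and 10 mm thick (z 71 to 81 mm) that passes 6 mm above the shield's top edge, so the fingers of a hand gripping the shield meet it just above that edge.
- lever (a joint): Angle of the cam lever, rad. 0: shut, pointing along the clamp's +y, over the leg's bar. Open is positive, the tip swung towards the clamp's +x (starts 0.50 to 0.60). It may go a little past shut, to its stop at -0.15. Stiff, about 2 N at the shield; it stays where it is left.
- lens_center (a point): Centre (67.5 mm above its foot) of the loose conical black lens, 135 mm tall, 0.2 to 0.36 kg, upright on the table in the path of shield and lever: foot 56 mm in diameter, tapering to a neck 36 mm in diameter from 80 mm up to the top. Grip the neck near 112 mm up, where the fingertips clear shield and lever.
- tray: Fixed blue open tray, 150 x 150 mm outside, walls 4 mm thick and 25 mm high, floor 4 mm thick. Origin on the table below its centre.
- seal: Bystander: blue seal ring 48 mm in diameter, 12 mm high, lying on the table. Origin at the centre of its underside.
- roller: Bystander: white roller 44 mm in diameter, 22 mm high. Origin at the centre of its underside.
- nuts: Bystander: clear jar with a yellow cap, 53 mm in diameter, 64 mm high. Origin at the centre of its underside.
Things that resemble listed ones, but are neither listed nor needed, are in the scene too. What is shaped like the part that bears lens_center but yellow is not meant. There is more than one size of the tray; the job needs the smaller.

How it is judged:
By the outcome, as a careful person would: the job done as asked, in the order asked, and still so for the second after the job is handed in, while the arm keeps its last pose, push and grip.
It also fails if it takes over 61 s, if anything falls off the work surface, if the arm or the gripper's body presses on something with over 40 N, if the wrist force passes 120 N, or if a joint passes its speed limit or range.

## Working session

There is one attempt and no reset: what is moved stays moved. The work goes in short steps, Python scripts to look and compute and a tool call to move; the robot and the scene stay as the last step left them, time stands still between calls to the robot, and variables do not carry over. Pictures are saved under pics/ and viewed, and the job is handed in when it is done.

Besides the shell and the picture viewer there is one more tool, called as name([rows], argument=value, ...), one row to a line, values as JSON. drive_tool: Moves the arm, as the interface text tells. Its arguments: {"type":"object","properties":{"targets":{"type":"array","items":{"type":"array","items":{"type":"array","items":{"type":"number"}}}},"force":{"type":"number"}},"required":["targets"]}

```bash
mkdir -p pics; python3 - <<'E'
from workcell import manip
import cv2
s=manip.get_state();print(s)
for n in("side","top"):
    print(n,manip.get_calibration(n)); cv2.imwrite(f"pics/{n}0.png",manip.read_camera(n))
E
```

```text
{'clock': 0.0, 'qpos': array([ 1.0775262 ,  0.42672012,  0.07384373,  1.60658651, -0.03412393,
        1.1108355 , -0.0671109 ]), 'qd': array([-0.00094145,  0.00054448,  0.00053661, -0.00039625,  0.00035808,
        0.00091971,  0.00018783]), 'tau': array([-7.52789856e-04, -9.35833454e+01,  3.66669863e+00, -4.54194403e+01,
       -4.87507728e-02,  2.01133039e-02, -1.02306183e-05]), 'ee_pos': array([ 0.2273474 , -0.63512619,  0.22979236]), 'eef_rot': array([ 0.57838463, -0.57790041,  0.40751201, -0.40673861]), 'contact_force': array([0.41994575, 0.54148789, 0.42237541]), 'ft_torque': array([-0.00739441,  0.02219936, -0.0082071 ]), 'grip_width': 1.0011862334805988}
side {'fov_y': 55.941679247910635, 'cx': 315.0752063548436, 'cy': 199.15247853317265, 'k1': 0.020930683065956992, 'rvec': array([ 0.95577629, -2.43217435,  1.07719665]), 'tvec': array([0.36887967, 0.27175369, 0.7305757 ])}
top {'fov_y': 44.419662013196636, 'cx': 327.24685820532005, 'cy': 203.202271212403, 'k1': -0.12366483682316778, 'rvec': array([ 2.1596595 , -2.1796928 ,  0.14402368]), 'tvec': array([-0.02593814,  0.48983163,  1.21886797])}
```

View pics/side0.png

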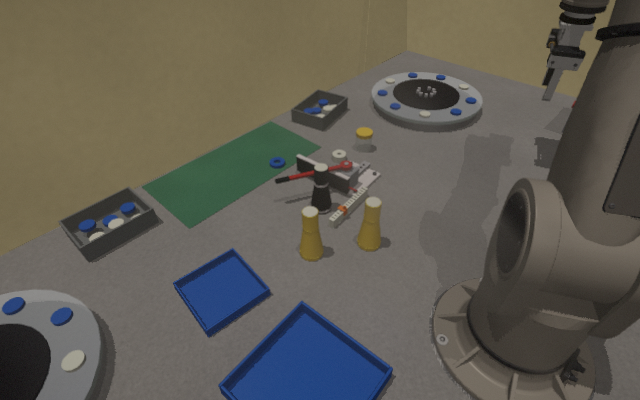

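View pics/top0.png

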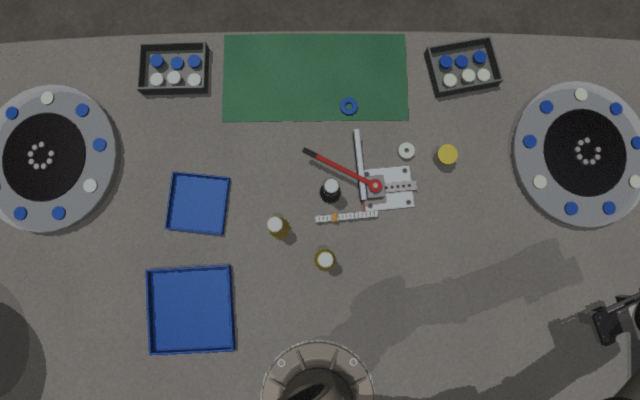

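Black lens at top (330,190), side (320,188). The two yellow cones at top (278,227) and (325,260) are decoys. The smaller tray is at top (198,204), and the larger one at (191,309) is not meant. Enlarging to confirm.

```bash
python3 - <<'E'
import cv2
a=cv2.imread("pics/top0.png")[110:250,260:460]; cv2.imwrite("pics/topc.png",cv2.resize(a,None,fx=4,fy=4,interpolation=cv2.INTER_CUBIC))
a=cv2.imread("pics/side0.png")[120:270,260:400]; cv2.imwrite("pics/sidec.png",cv2.resize(a,None,fx=4,fy=4,interpolation=cv2.INTER_CUBIC))
E
```

```text
(no output)
```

View pics/topc.png

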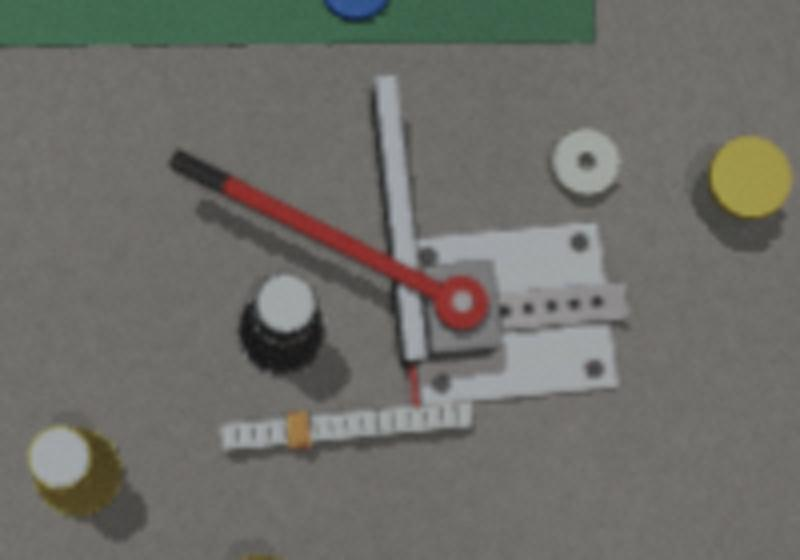

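View pics/sidec.png

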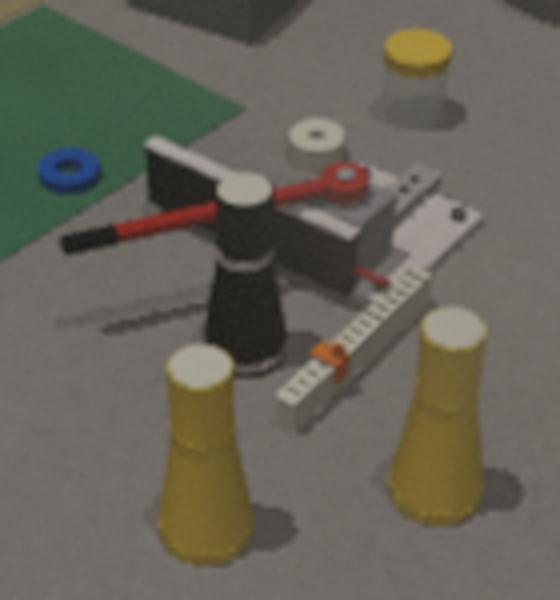

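```bash
cat > h.py <<'E'
import numpy as np, cv2
from workcell import manip
from scipy.spatial.transform import Rotation as R
def cal(n):
    c=manip.get_calibration(n); f=200/np.tan(np.radians(c['fov_y'])/2)
    K=np.array([[f,0,c['cx']],[0,f,c['cy']],[0,0,1]]); return K,np.array([c['k1'],0,0,0,0.]),c['rvec'],c['tvec']
def proj(n,P):
    K,d,r,t=cal(n); return cv2.projectPoints(np.array(P,float).reshape(-1,3),r,t,K,d)[0].reshape(-1,2)
def ray(n,uv,z):
    K,d,r,t=cal(n); p=cv2.undistortPoints(np.array(uv,float).reshape(-1,1,2),K,d).reshape(-1,2)
    Rm=cv2.Rodrigues(r)[0]; C=-Rm.T@t; D=np.c_[p,np.ones(len(p))]@Rm
    z=np.broadcast_to(z,(len(p),)); return C+D*((z-C[2])/D[:,2])[:,None]
def crop(n,name,x0,y0,x1,y1,k,img=None):
    img=manip.read_camera(n) if img is None else img
    cv2.imwrite(f"pics/{name}.png",cv2.resize(img[y0:y1,x0:x1],None,fx=k,fy=k,interpolation=cv2.INTER_CUBIC))
E
python3 - <<'E'
from h import *
T=lambda u,v:(260+u/4,110+v/4)
S=lambda u,v:(260+u/4,120+v/4)
np.set_printoptions(precision=4,suppress=True)
names="lenstop hinge tip shield150 shield-30 pointer indexC railA(y90) railB(y-70) ring roller".split()
px=[T(286,303),T(462,302),T(176,157),T(387,76),T(414,361),T(417,404),T(299,430),T(222,438),T(471,414),(348.5,106),T(586,161)]
z=[.135,.081,.081,.065,.065,.036,.028,.028,.028,.012,.022]
for n,p in zip(names,ray("top",px,z)):print(n,p)
names="lenstop hinge tip shield150 shield-30 pointer indexC railA railB".split()
px=[S(244,190),S(345,177),S(62,244),S(152,142),S(357,236),S(385,283),S(331,352),S(289,399),S(424,270)]
print("side")
for n,p in zip(names,ray("side",px,[.135,.081,.076,.065,.065,.036,.028,.028,.028])):print(n,p)
img=cv2.imread("pics/top0.png")
m=cv2.inRange(cv2.cvtColor(img,cv2.COLOR_BGR2HSV),(100,150,80),(130,255,255)); m[:165]=0;m[245:]=0;m[:,:155]=0;m[:,240:]=0
c=max(cv2.findContours(m,0,2)[0],key=cv2.contourArea);b=cv2.boxPoints(cv2.minAreaRect(c));print(b);w=ray("top",b,.025);print(w,w.mean(0))
crop("side","idx",330,190,360,225,16,cv2.imread("pics/side0.png"))
crop("top","idxt",310,200,390,222,10,cv2.imread("pics/top0.png"))
E
```

```text
lenstop [ 0.5182 -0.039   0.135 ]
hinge [ 0.5263 -0.1485  0.081 ]
tip [0.6183 0.0266 0.081 ]
shield150 [ 0.6735 -0.1063  0.065 ]
shield-30 [ 0.492  -0.1198  0.065 ]
pointer [ 0.4681 -0.1238  0.036 ]
indexC [ 0.4529 -0.0492  0.028 ]
railA(y90) [ 0.4483 -0.0002  0.028 ]
railB(y-70) [ 0.4621 -0.159   0.028 ]
ring [ 0.7511 -0.0899  0.012 ]
roller [ 0.6279 -0.2391  0.022 ]
side
lenstop [ 0.5164 -0.0344  0.135 ]
hinge [ 0.5239 -0.1436  0.081 ]
tip [0.6181 0.031  0.076 ]
shield150 [ 0.6673 -0.0998  0.065 ]
shield-30 [ 0.4894 -0.1155  0.065 ]
pointer [ 0.4655 -0.118   0.036 ]
indexC [ 0.4539 -0.0486  0.028 ]
railA [0.4456 0.0018 0.028 ]
railB [ 0.4598 -0.1542  0.028 ]
[[164.8769 227.9846]
 [172.0769 170.3846]
 [228.6923 177.4615]
 [221.4923 235.0616]]
[[0.4295 0.3861 0.025 ]
 [0.5791 0.3714 0.025 ]
 [0.5588 0.2226 0.025 ]
 [0.4107 0.2392 0.025 ]] [0.4945 0.3048 0.025 ]
```

View pics/idx.png

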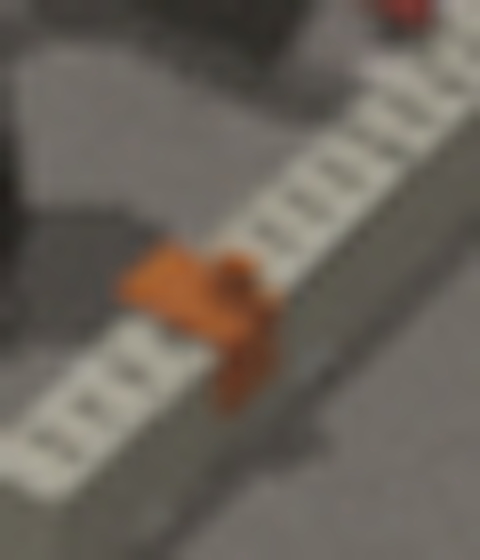

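View pics/idxt.png

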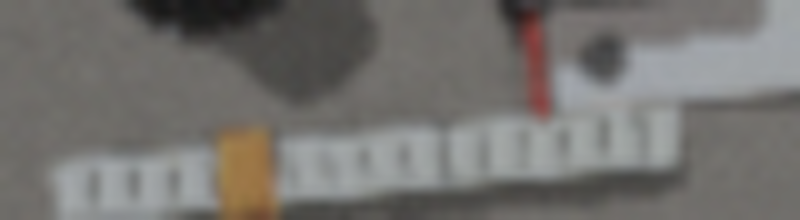

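```bash
python3 - <<'E'
from h import *
for n,b in(("side",(325,180,365,230)),("top",(310,185,390,225))):
    im=np.mean([manip.read_camera(n).astype(float) for _ in range(6)],0)
    np.save(f"{n}avg.npy",im)
    im=np.clip(im*1.3,0,255).astype(np.uint8)
    crop(n,n+"avg",*b,(12 if n=="side" else 10),im)
E
```

```text
(no output)
```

View pics/sideavg.png

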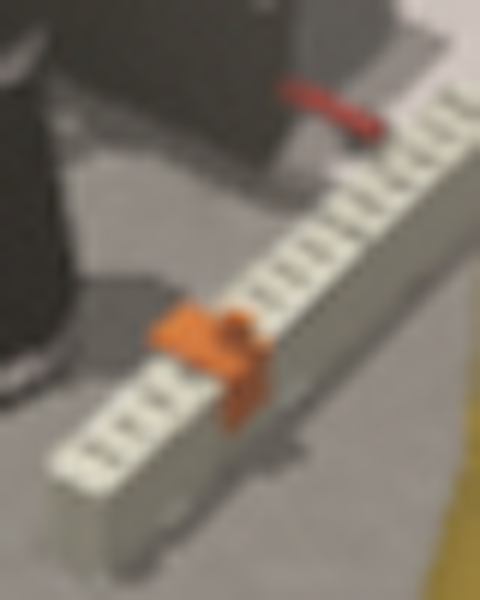

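View pics/topavg.png

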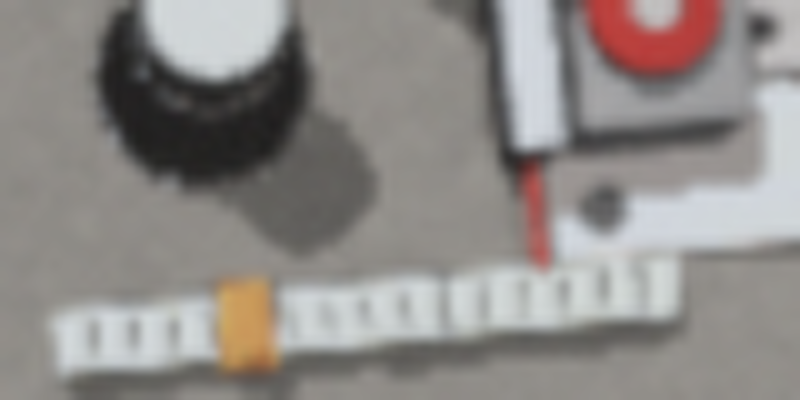

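```bash
cat >> h.py <<'E'
def plan(pos,xdir=None,pos0=None,rot0=None):
    """shift/turn in tool axes to a tool-down pose at pos, tool x along +-xdir (deg, world)"""
    s=manip.get_state(); q=s['eef_rot']; R0=R.from_quat(np.r_[q[1:],q[0]]) if rot0 is None else rot0
    p0=s['ee_pos'] if pos0 is None else pos0
    print("now",np.round(p0,4),"clk",s['clock'],"F",np.round(s['contact_force'],1),"grip",round(s['grip_width'],3))
    print("axes x",np.round(R0.apply([1,0,0]),3),"y",np.round(R0.apply([0,1,0]),3),"z",np.round(R0.apply([0,0,1]),3))
    sh=R0.inv().apply(np.array(pos)-p0); print("shift",np.round(sh,4))
    if xdir is not None:
        for k in(0,180):
            a=np.radians(xdir+k); x=np.array([np.cos(a),np.sin(a),0]); z=np.array([0,0,-1]); y=np.cross(z,x)
            R1=R.from_matrix(np.c_[x,y,z]); print("turn deg",k,np.round(np.degrees((R0.inv()*R1).as_rotvec()),2))
E
python3 - <<'E'
from h import *
np.set_printoptions(precision=4,suppress=True)
print("cones",ray("top",[(275.5,224.5),(325.5,259.5)],.135), "side cones",ray("side",[(310,212),(373.5,202)],.135))
img=cv2.imread("pics/side0.png")
print("tray side", ray("side",[(233,251),(270,292),(209,331),(174,290)],.025),ray("side",[(233,251),(270,292),(209,331),(174,290)],.025).mean(0))
C=[(-cv2.Rodrigues(cal(n)[2])[0].T@cal(n)[3]) for n in("top","side")];print(C)
plan([.517,-.037,.24],90+4.8)
E
```

```text
cones [[ 0.4286  0.0918  0.135 ]
 [ 0.3469 -0.0232  0.135 ]] side cones [[ 0.4269  0.0978  0.135 ]
 [ 0.3456 -0.0195  0.135 ]]
tray side [[0.5498 0.2315 0.025 ]
 [0.4026 0.2478 0.025 ]
 [0.423  0.3857 0.025 ]
 [0.5558 0.3815 0.025 ]] [0.4828 0.3116 0.025 ]
[array([ 0.3457, -0.0087,  1.2675]), array([0.0121, 0.5096, 0.6956])]
now [ 0.2275 -0.6354  0.2304] clk 0.7 F [1.  1.1 0.5] grip 0.998
axes x [ 0.337 -0.941 -0.   ] y [-0.  0. -1.] z [0.941 0.337 0.   ]
shift [-0.4659 -0.0095  0.4743]
turn deg 0 [ -15.61 -119.34 -119.34]
turn deg 180 [-89.45  11.7   11.69]
```

```bash
sed -i 's/z=np.array(\[0,0,-1\]); y=np.cross(z,x)/y=np.array([0,0,-1]); z=np.cross(x,y)/' h.py; python3 - <<'E'
from h import *
plan([.517,-.037,.24],90+4.8)
E
```

```text
now [ 0.2275 -0.6354  0.2304] clk 0.7 F [1.  1.1 0.5] grip 0.998
axes x [ 0.337 -0.941 -0.   ] y [-0.  0. -1.] z [0.941 0.337 0.   ]
shift [-0.4659 -0.0095  0.4743]
turn deg 0 [-1.000e-02 -1.651e+02  0.000e+00]
turn deg 180 [-0.00e+00  1.49e+01 -1.00e-02]
```

drive_tool([
  [[-0.466,-0.01,0.474,0,14.9,0,100],[-0.466,-0.01,0.474,0,14.9,0,100],[-0.466,-0.01,0.474,0,14.9,0,100],[-0.466,-0.01,0.474,0,14.9,0,100],[-0.466,-0.01,0.474,0,14.9,0,100],[-0.466,-0.01,0.474,0,14.9,0,100],[-0.466,-0.01,0.474,0,14.9,0,100],[-0.466,-0.01,0.474,0,14.9,0,100],[-0.466,-0.01,0.474,0,14.9,0,100],[-0.466,-0.01,0.474,0,14.9,0,100],[-0.466,-0.01,0.474,0,14.9,0,100],[-0.466,-0.01,0.474,0,14.9,0,100],[-0.466,-0.01,0.474,0,14.9,0,100],[-0.466,-0.01,0.474,0,14.9,0,100],[-0.466,-0.01,0.474,0,14.9,0,100],[-0.466,-0.01,0.474,0,14.9,0,100],[-0.466,-0.01,0.474,0,14.9,0,100],[-0.466,-0.01,0.474,0,14.9,0,100]],
])

```text
clock: 2.5
ee_pos: [0.5164, -0.0383, 0.2406]
eef_rot: [-0.52, 0.52, -0.479, 0.479]
contact_force: [0.4, 0.0, 0.1]
grip_width: 0.998
```

```bash
python3 - <<'E'
from h import *
plan([.517,-.037,.118],94.8)
t=manip.read_camera("top");s=manip.read_camera("side")
for n,im in(("top",t),("side",s)):
    for P in([.5164,-.0383,.2406],[.5164,-.0383,.2156],[.5164,-.0383,.135]):
        u=proj(n,P)[0]; print(n,u); cv2.circle(im,(int(round(u[0])),int(round(u[1]))),1,(0,255,0),-1)
crop("top","t1",260,110,420,230,5,t);crop("side","s1",240,60,400,220,3.7,s)
E
```

```text
now [ 0.5164 -0.0383  0.2406] clk 2.5 F [0.4 0.  0.1] grip 0.998
axes x [ 0.082 -0.997  0.   ] y [ 0. -0. -1.] z [0.997 0.082 0.   ]
shift [-0.0013  0.1226  0.0007]
turn deg 0 [-2.0000e-02  1.7988e+02 -0.0000e+00]
turn deg 180 [-0.   -0.12  0.02]
top [332.4417611  179.09893781]
top [332.1327961 180.9874616]
top [331.22767942 186.51974818]
side [321.96150019 129.56947522]
side [321.99307802 138.92744072]
side [322.08815721 166.78246946]
```

View pics/t1.png

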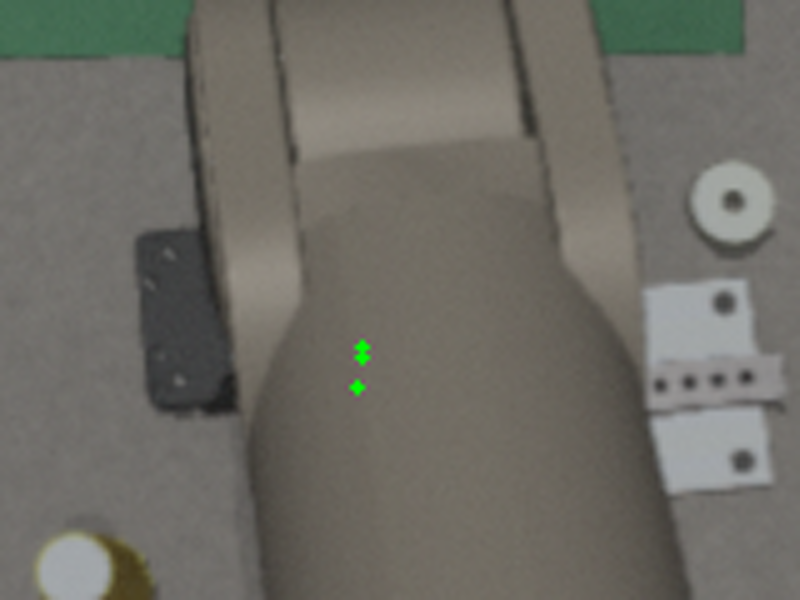

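View pics/s1.png

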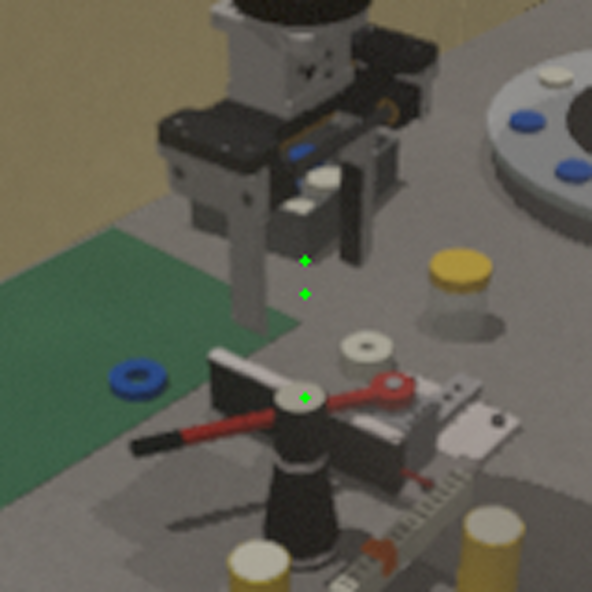

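drive_tool([
  [[-0.002,0.04,0,0,0,0,100],[-0.002,0.08,0,0,0,0,100],[-0.002,0.11,0,0,0,0,100],[-0.002,0.123,0,0,0,0,100],[-0.002,0.123,0,0,0,0,100],[-0.002,0.123,0,0,0,0,30],[-0.002,0.123,0,0,0,0,30],[-0.002,0.123,0,0,0,0,30],[-0.002,0.123,0,0,0,0,30],[-0.002,0.123,0,0,0,0,30],[-0.002,0.123,0,0,0,0,30],[-0.002,0.123,0,0,0,0,30],[-0.002,0.123,0,0,0,0,30]],
], force=20)

```text
clock: 3.9
ee_pos: [0.5165, -0.0351, 0.1175]
eef_rot: [-0.52, 0.521, -0.479, 0.479]
contact_force: [0.6, 0.2, -3.0]
grip_width: 0.371
```

drive_tool([
  [[0,-0.03,0,0,0,0,30],[0,-0.07,0,0,0,0,30],[0,-0.12,0,0,0,0,30],[0,-0.16,0,0,0,0,30],[-0.03,-0.16,0,0,0,0,30],[-0.07,-0.16,0,0,0,0,30],[-0.11,-0.16,0,0,0,0,30],[-0.15,-0.16,0,0,0,0,30],[-0.19,-0.16,0,0,0,0,30],[-0.23,-0.16,0,0,0,0,30],[-0.27,-0.16,0,0,0,0,30],[-0.31,-0.16,0,0,0,0,30],[-0.335,-0.16,0,0,0,0,30],[-0.343,-0.16,0,0,0,0,30],[-0.343,-0.16,0,0,0,0,30],[-0.343,-0.16,0,0,0,0,30]],
])

```text
clock: 5.5
ee_pos: [0.4881, 0.3055, 0.2772]
eef_rot: [-0.52, 0.521, -0.479, 0.479]
contact_force: [-0.5, -0.3, -3.5]
grip_width: 0.374
```

```bash
python3 - <<'E'
from h import *
plan([.49,.307,.15],94.8)
im=manip.read_camera("side");print(proj("side",[.49,.307,.004]))
crop("side","s2",120,130,320,350,2.7,im)
E
```

```text
now [0.4881 0.3055 0.2772] clk 5.5 F [-0.5 -0.3 -3.5] grip 0.374
axes x [ 0.083 -0.997  0.001] y [-0.    -0.001 -1.   ] z [ 0.997  0.083 -0.   ]
shift [-0.0014  0.1272  0.002 ]
turn deg 0 [-7.0000e-02  1.7994e+02  4.0000e-02]
turn deg 180 [ 0.02 -0.06  0.05]
[[223.50710075 291.54087168]]
```

View pics/s2.png

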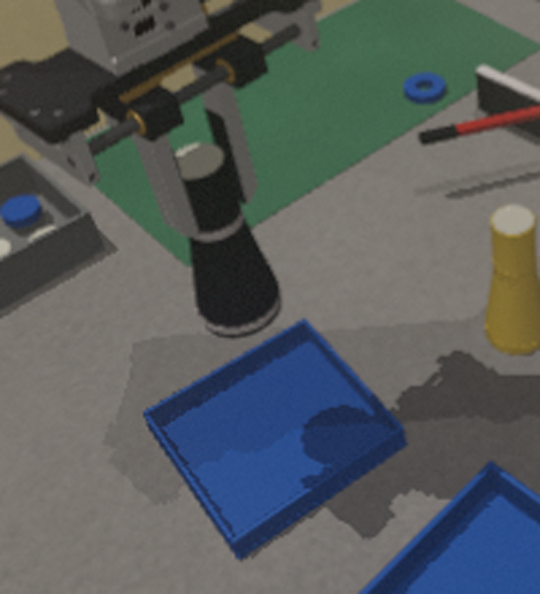

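```bash
python3 - <<'E'
from h import *
p=np.array([.4881,.3055,.2772])
for dz in(.017,-.118): print((proj("side",p+[0,0,dz])-[120,130])*2.7)
E
```

```text
[[199.42186773 160.75282595]]
[[243.75179413 307.49778528]]
```

drive_tool([
  [[0,0.04,0,0,0,0,30],[0,0.08,0,0,0,0,30],[0,0.12,0,0,0,0,30],[0,0.145,0,0,0,0,30],[0,0.152,0,0,0,0,30],[0,0.155,0,0,0,0,30],[0,0.156,0,0,0,0,30],[0,0.156,0,0,0,0,30]],
])

```text
clock: 6.35
ee_pos: [0.4886, 0.307, 0.1229]
eef_rot: [0.521, -0.52, 0.479, -0.479]
contact_force: [0.6, 0.0, -2.2]
grip_width: 0.373
```

drive_tool([
  [[0,0.002,0,0,0,0,30],[0,0.002,0,0,0,0,30],[0,0.002,0,0,0,0,45],[0,0.002,0,0,0,0,70],[0,0.002,0,0,0,0,90],[0,0.002,0,0,0,0,90],[0,0.002,0,0,0,0,90],[0,0.002,0,0,0,0,90],[0,0.002,0,0,0,0,90]],
])

```text
clock: 7.25
ee_pos: [0.4879, 0.3068, 0.1195]
eef_rot: [-0.52, 0.52, -0.479, 0.479]
contact_force: [-0.4, 0.4, 0.4]
grip_width: 0.891
```

Lift away, then check the lens.

drive_tool([
  [[0,-0.03,0,0,0,0,90],[0,-0.07,0,0,0,0,90],[0,-0.11,0,0,0,0,90],[0,-0.13,0,0,0,0,90],[0,-0.13,0,0,0,0,90]],
])

```text
clock: 7.75
ee_pos: [0.4889, 0.3077, 0.2527]
eef_rot: [0.522, -0.519, 0.478, -0.479]
contact_force: [-0.0, -0.4, -1.2]
grip_width: 0.901
```

```bash
python3 - <<'E'
from h import *
np.set_printoptions(precision=4,suppress=True)
im=manip.read_camera("side")
crop("side","s3",120,130,400,350,2.7,im)
# clamp geometry, average of two views
from scipy.optimize import least_squares
T=lambda u,v:(260+u/4,110+v/4)
S=lambda u,v:(260+u/4,120+v/4)
# model pts in clamp frame; leg y0 unknown, hinge x,y unknown
def pts(p):
    x,y,a,y0,ym=p[:5]
    L=[[150,y0,65],[-30,y0,65],[-56,90,28],[-56,-70,28],[-64,90,28],[-64,ym,29],[-30,y0-6,65],[-30,y0+6,65]]
    L=np.array(L)/1000*1.0; c,s=np.cos(a),np.sin(a)
    return np.c_[x+c*L[:,0]-s*L[:,1],y+s*L[:,0]+c*L[:,1],L[:,2]]
t0=np.array([T(387,76),T(414,361),T(221,426),T(470,403),T(222,438),T(299,430)])
print("top",ray("top",[T(387,76),T(414,361),T(222,438),T(470,414)],[.065,.065,.028,.028]))
def res(p):
    m=pts(p); d=proj("top",m[:6])-t0; return d.ravel()
r=least_squares(res,[.52,-.08,.085,-31,42],x_scale=[.1,.1,.1,10,10]);print(r.x,np.degrees(r.x[2]),r.fun.reshape(-1,2))
E
```

```text
top [[ 0.6735 -0.1063  0.065 ]
 [ 0.492  -0.1198  0.065 ]
 [ 0.4483 -0.0002  0.028 ]
 [ 0.4622 -0.1583  0.028 ]]
[  0.5197  -0.0846   0.0806 -33.4055  40.7225] 4.616832749149191 [[-0.1859  0.6328]
 [ 0.2164 -0.1928]
 [-0.1097 -0.2709]
 [ 0.1471 -0.1091]
 [-0.0823 -0.1429]
 [ 0.0087  0.0972]]
```

View pics/s3.png

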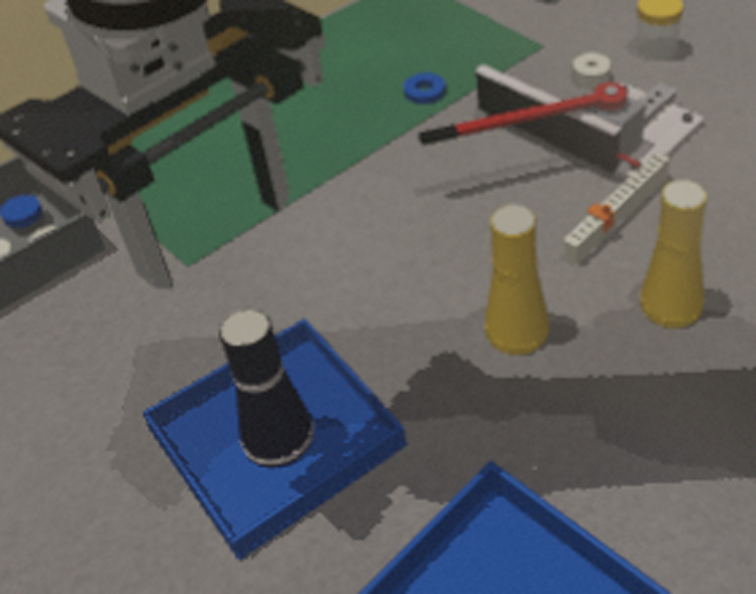

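drive_tool([
  [[0.03,0,0.0085,0,0,0,60],[0.07,0,0.02,0,0,0,60],[0.115,0,0.033,0,0,0,60],[0.16,0,0.046,0,0,0,60],[0.205,0,0.059,0,0,0,60],[0.25,0,0.072,0,0,0,60],[0.295,0,0.085,0,0,0,60],[0.34,0,0.098,0,0,0,60],[0.38,0,0.109,0,0,0,60],[0.41,0,0.118,0,0,0,60],[0.426,0,0.122,0,0,0,60],[0.426,0,0.122,0,0,0,60],[0.426,0,0.122,0,0,0,60],[0.426,0,0.122,0,0,0,60]],
])

```text
clock: 9.2
ee_pos: [0.6447, -0.1056, 0.2493]
eef_rot: [0.521, -0.521, 0.478, -0.478]
contact_force: [-0.8, 0.1, 0.0]
grip_width: 0.599
```

```bash
python3 - <<'E'
from h import *
plan([.646,-.106,.059],94.7)
im=manip.read_camera("side")
crop("side","s4",240,60,400,220,3.7,im)
E
```

```text
now [ 0.6447 -0.1056  0.2493] clk 9.2 F [-0.8  0.1  0. ] grip 0.599
axes x [ 0.086 -0.996 -0.001] y [-0.     0.001 -1.   ] z [ 0.996  0.086 -0.   ]
shift [0.0007 0.1903 0.0013]
turn deg 0 [-6.0000e-02 -1.7978e+02 -3.0000e-02]
turn deg 180 [ 0.02  0.22 -0.04]
```

View pics/s4.png

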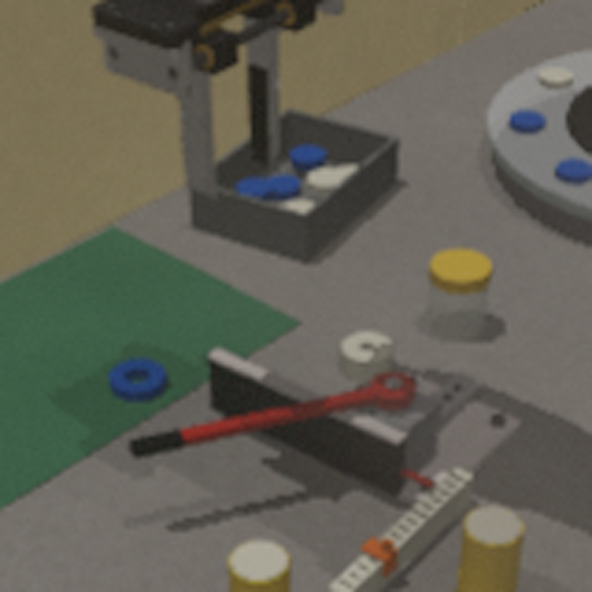

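drive_tool([
  [[0.001,0.04,0.001,0,0,0,60],[0.001,0.085,0.001,0,0,0,60],[0.001,0.13,0.001,0,0,0,60],[0.001,0.165,0.001,0,0,0,60],[0.001,0.185,0.001,0,0,0,60],[0.001,0.19,0.001,0,0,0,60],[0.001,0.19,0.001,0,0,0,60]],
])

```text
clock: 9.95
ee_pos: [0.646, -0.1075, 0.0595]
eef_rot: [-0.521, 0.521, -0.479, 0.478]
contact_force: [-0.8, -0.1, -0.4]
grip_width: 0.601
```

```bash
python3 - <<'E'
from h import *
plan([.646,-.106,.059],94.7)
im=manip.read_camera("side")
crop("side","s5",250,100,400,230,5,im)
E
```

```text
now [ 0.646  -0.1075  0.0595] clk 9.95 F [-0.8 -0.1 -0.4] grip 0.601
axes x [ 0.085 -0.996 -0.   ] y [-0.001  0.    -1.   ] z [ 0.996  0.085 -0.   ]
shift [-0.0015  0.0005  0.0001]
turn deg 0 [-4.0000e-02 -1.7984e+02 -4.0000e-02]
turn deg 180 [ 0.03  0.16 -0.03]
```

View pics/s5.png

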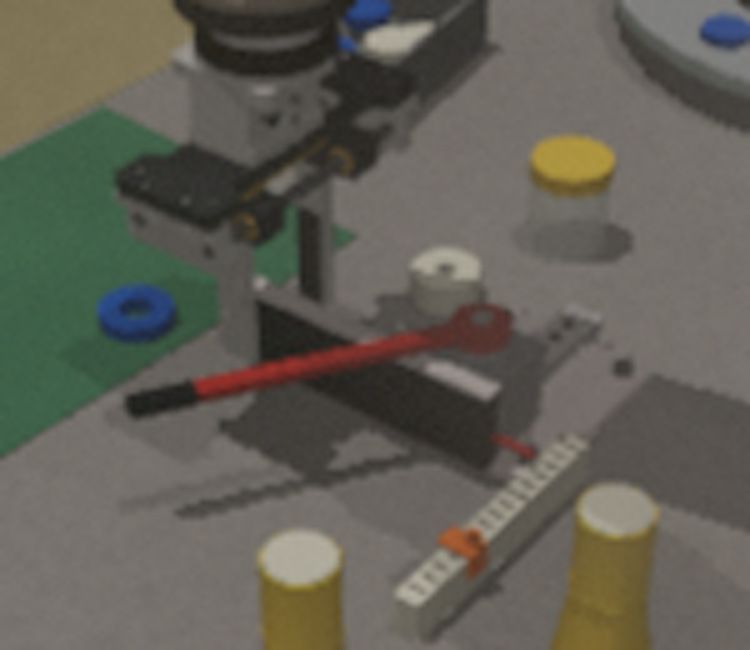

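drive_tool([
  [[0,0,0,0,0,0,30],[0,0,0,0,0,0,5],[0,0,0,0,0,0,5],[0,0,0,0,0,0,5],[0,0,0,0,0,0,5],[0,0,0,0,0,0,5],[0,0,0,0,0,0,5],[0,0,0,0,0,0,5]],
], force=13)

```text
clock: 10.8
ee_pos: [0.646, -0.1063, 0.0596]
eef_rot: [0.521, -0.52, 0.479, -0.478]
contact_force: [-3.1, 8.9, 5.1]
grip_width: 0.125
```

drive_tool([
  [[-0.004,0,0,0,0,0,5],[-0.01,0,0,0,0,0,5],[-0.016,0,0,0,0,0,5],[-0.022,0,0,0,0,0,5],[-0.028,0,0,0,0,0,5],[-0.034,0,0,0,0,0,5],[-0.04,0,0,0,0,0,5],[-0.046,0,0,0,0,0,5],[-0.052,0,0,0,0,0,5],[-0.058,0,0,0,0,0,5],[-0.063,0,0,0,0,0,5],[-0.066,0,0,0,0,0,5],[-0.068,0,0,0,0,0,5],[-0.068,0,0,0,0,0,5],[-0.068,0,0,0,0,0,5]],
])

```text
clock: 12.3
ee_pos: [0.6402, -0.0402, 0.0596]
eef_rot: [-0.52, 0.521, -0.479, 0.478]
contact_force: [-2.3, -2.0, 5.9]
grip_width: 0.128
```

```bash
cat > look.py <<'E'
from h import *
import sys
k=sys.argv[1]
plan([.646,-.04,.059],94.7)
for n,b in(("side",(315,175,365,230)),("top",(290,120,400,225))):
    im=np.mean([manip.read_camera(n).astype(float) for _ in range(4)],0)
    im=np.clip(im*1.3,0,255).astype(np.uint8)
    cv2.imwrite(f"pics/{n}f{k}.png",im)
    crop(n,f"{n}{k}",*b,(10 if n=="side" else 5.5),im)
E
python3 look.py a
```

```text
now [ 0.6402 -0.0402  0.0596] clk 12.3 F [-2.3 -2.   5.9] grip 0.128
axes x [ 0.084 -0.996 -0.   ] y [-0.  0. -1.] z [ 0.996  0.084 -0.   ]
shift [0.0003 0.0006 0.0058]
turn deg 0 [-1.0000e-02 -1.7989e+02 -4.0000e-02]
turn deg 180 [ 0.02  0.11 -0.  ]
```

View pics/sidea.png

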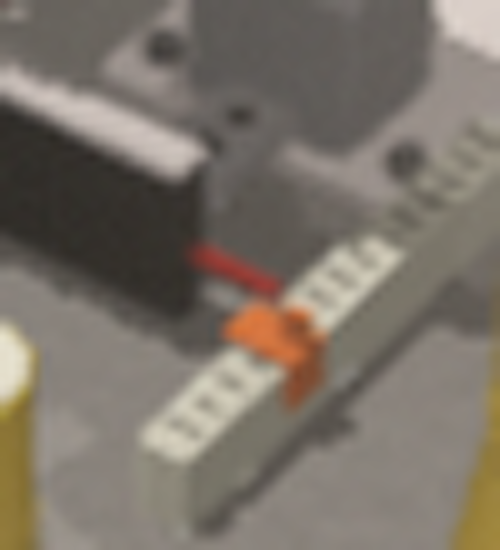

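View pics/topa.png

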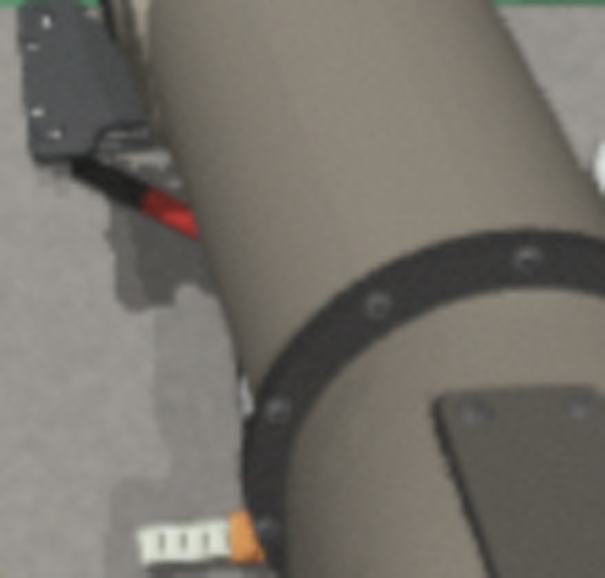

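```bash
python3 - <<'E'
from h import *
np.set_printoptions(precision=4,suppress=True)
a=np.radians(4.8); ey=np.array([-np.sin(a),np.cos(a),0]); ex=np.array([np.cos(a),np.sin(a),0])
def tri(pt,ps):
    from scipy.optimize import least_squares
    r=least_squares(lambda X:np.r_[(proj("top",X)-pt).ravel(),(proj("side",X)-ps).ravel()],[.46,-.05,.03]);return r.x,r.fun
A=lambda u,v:(325+u/12,180+v/12); B=lambda u,v:(310+u/10,185+v/10); D=lambda u,v:(315+u/10,175+v/10)
for n,pt,ps in(("pointer",B(542,266),A(378,131)),("mark c",B(247,325),A(210,343)),("mark +x-y",B(272,280),A(187,300)),("mark +x+y",B(218,284),A(150,335)),("rail +y end -x",B(63,375),A(103,492)),("rail +y end +x",B(52,315),A(50,465))):
    X,f=tri(pt,ps); print(n,X,f, "cl x,y",X@ex,X@ey)
P=D(277,288)
for z in(.034,.036,.038):
    X=ray("side",[P],z)[0];print("pointer now",X,X@ex,X@ey)
for n,p in(("+x+y",D(222,332)),("+x-y",D(256,297)),("-x-y",D(324,342)),("-x+y",D(290,372))):
  for z in(.028,.03,.032):
    X=ray("side",[p],z)[0];print(n,z,X@ex,X@ey)
E
```

```text
pointer [ 0.4677 -0.1238  0.0303] [-0.174  -0.249   0.3191  0.0371] cl x,y 0.4557364105809271 -0.16246674293949775
mark c [ 0.4537 -0.0487  0.0259] [-0.1692 -0.2328  0.2897  0.0344] cl x,y 0.4480354877896496 -0.08647037154632986
mark +x-y [ 0.4653 -0.055   0.027 ] [-0.2294 -0.3131  0.3942  0.047 ] cl x,y 0.45901791742117803 -0.09373155597558328
mark +x+y [ 0.4643 -0.0413  0.0267] [-0.1991 -0.2693  0.3377  0.0404] cl x,y 0.4591783923738854 -0.08002060374517611
rail +y end -x [ 0.4421 -0.0014  0.0234] [-0.3238 -0.4348  0.5295  0.0636] cl x,y 0.4404110475938973 -0.03835218542405974
rail +y end +x [0.4565 0.0007 0.0233] [-0.0621 -0.0819  0.101   0.0123] cl x,y 0.4549856498086812 -0.03754327096405685
pointer now [ 0.4603 -0.0557  0.034 ] 0.4540074189926588 -0.09401353926576667
pointer now [ 0.4589 -0.054   0.036 ] 0.4528004047939632 -0.09219718646719963
pointer now [ 0.4576 -0.0523  0.038 ] 0.4515933905952677 -0.0903808336686327
+x+y 0.028 0.4591462784561948 -0.07711712636469495
+x+y 0.03 0.4579347169484209 -0.07536771956380943
+x+y 0.032 0.456723155440647 -0.07361831276292391
+x-y 0.028 0.4599551397130017 -0.09329886669237478
+x-y 0.03 0.45874115489434286 -0.09150098014648544
+x-y 0.032 0.4575271700756839 -0.08970309360059611
-x-y 0.028 0.4361590428709215 -0.09006661687239279
-x-y 0.03 0.4350163500569315 -0.08827841399735022
-x-y 0.032 0.4338736572429414 -0.08649021112230768
-x+y 0.028 0.4366531170539199 -0.07563328526741155
-x+y 0.03 0.4355089440165472 -0.07388832398576964
-x+y 0.032 0.4343647709791746 -0.07214336270412774
```

drive_tool([
  [[-0.003,0,0,0,0,0,5],[-0.006,0,0,0,0,0,5],[-0.009,0,0,0,0,0,5],[-0.009,0,0,0,0,0,5],[-0.009,0,0,0,0,0,5]],
])

```text
clock: 13.2
ee_pos: [0.6394, -0.0312, 0.0596]
eef_rot: [-0.52, 0.521, -0.479, 0.478]
contact_force: [-3.2, -1.5, 5.6]
grip_width: 0.129
```

```bash
python3 look.py b
```

```text
now [ 0.6394 -0.0312  0.0596] clk 13.2 F [-3.2 -1.5  5.6] grip 0.129
axes x [ 0.084 -0.996 -0.   ] y [-0.  0. -1.] z [ 0.996  0.084 -0.   ]
shift [0.0093 0.0006 0.0058]
turn deg 0 [-0.0000e+00 -1.7989e+02 -4.0000e-02]
turn deg 180 [ 0.02  0.11 -0.  ]
```

View pics/sideb.png

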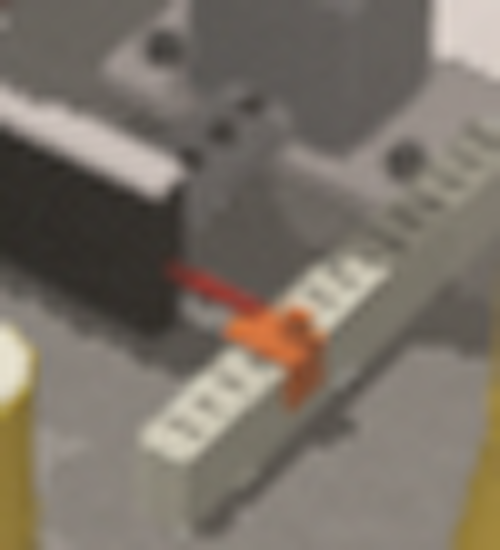

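View pics/sidefb.png

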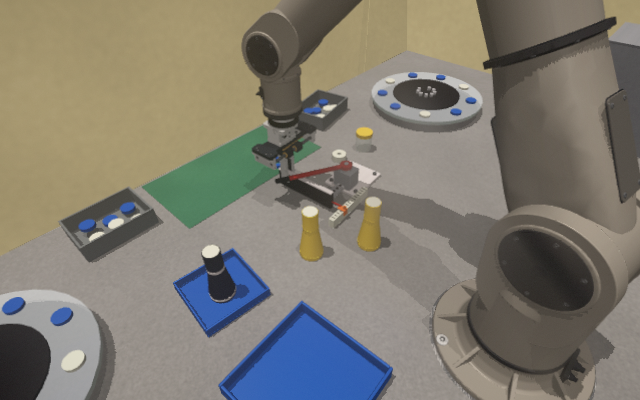

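```bash
python3 - <<'E'
from h import *
a=np.radians(4.8); ey=np.array([-np.sin(a),np.cos(a),0]); ex=np.array([np.cos(a),np.sin(a),0])
D=lambda u,v:(315+u/10,175+v/10)
for p in((356.5,190.9),D(277,288),D(256,307),D(260,311)):
    X=ray("side",[p],.036)[0];print(X@ex,X@ey)
# where the tip should appear: x=.454, y centre/near edge
for y in(-.0885,-.0814,-.0745):
    X=.4535*ex+y*ey+np.array([0,0,.036]); u=proj("side",X)[0];print(y,(u-[315,175])*10)
E
python3 - <<'E'
import cv2
im=cv2.imread("pics/sidefb.png")[185:220,325:355]
cv2.imwrite("pics/sb2.png",cv2.resize(im,None,fx=17,fy=17,interpolation=cv2.INTER_LANCZOS4))
E
```

```text
0.4531205012853357 -0.1564292782168855
0.4528004047939632 -0.09219718646719963
0.45289300919158015 -0.083026660470843
0.45120144112422556 -0.0824244005726775
-0.0885 [266.46466822 294.57368751]
-0.0814 [250.37903519 309.4366451 ]
-0.0745 [234.61618096 324.00176826]
```

View pics/sb2.png

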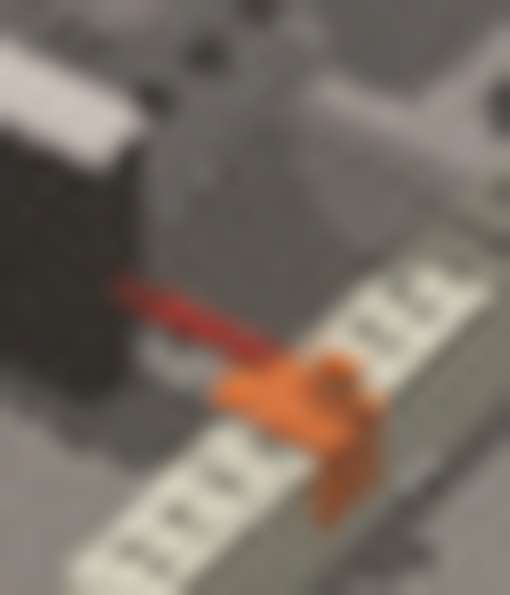

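drive_tool([
  [[0,0,-0.003,0,0,0,5],[0,0,-0.008,0,0,0,5],[0,0,-0.014,0,0,0,5],[0,0,-0.02,0,0,0,5],[0,0,-0.026,0,0,0,5],[0,0,-0.032,0,0,0,5],[0,0,-0.038,0,0,0,5],[0,0,-0.044,0,0,0,5],[0,0,-0.05,0,0,0,5],[0,0,-0.055,0,0,0,5],[0,0,-0.06,0,0,0,5],[0,0,-0.06,0,0,0,5]],
])

```text
clock: 14.8
ee_pos: [0.5839, -0.0357, 0.0613]
eef_rot: [0.523, -0.518, 0.477, -0.48]
contact_force: [15.0, 0.3, 4.4]
grip_width: 0.125
```

```bash
python3 look.py c
```

```text
now [ 0.5839 -0.0357  0.0613] clk 14.8 F [15.   0.3  4.4] grip 0.125
axes x [ 0.084 -0.996 -0.   ] y [ 0.009  0.001 -1.   ] z [0.996 0.084 0.009]
shift [0.0095 0.0028 0.0615]
turn deg 0 [-4.0000e-02 -1.7988e+02  7.8000e-01]
turn deg 180 [-0.5   0.12 -0.03]
```

View pics/sidefc.png

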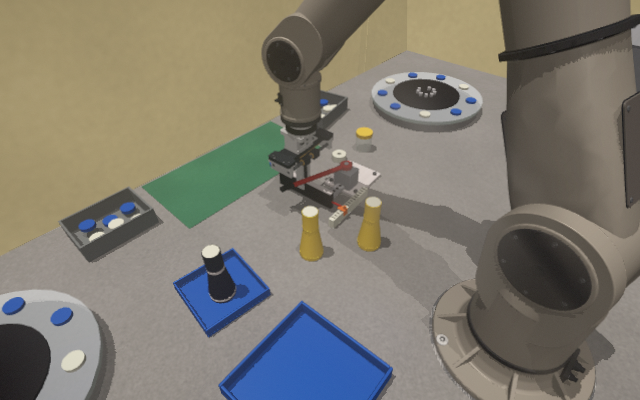

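View pics/sidec.png

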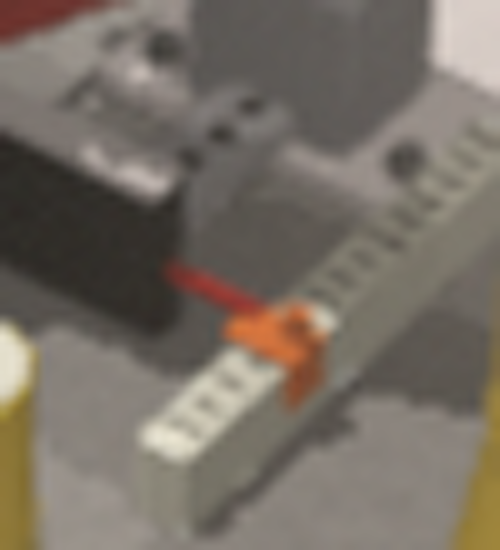

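drive_tool([
  [[0,0,-0.006,0,0,0,5],[0,0,-0.012,0,0,0,5],[0,0,-0.018,0,0,0,5],[0,0,-0.024,0,0,0,5],[0,0,-0.03,0,0,0,5],[0,0,-0.036,0,0,0,5],[0,0,-0.042,0,0,0,5],[0,0,-0.042,0,0,0,5]],
])

```text
clock: 16.0
ee_pos: [0.5419, -0.0392, 0.0612]
eef_rot: [0.523, -0.518, 0.477, -0.48]
contact_force: [13.9, 0.5, 5.2]
grip_width: 0.127
```

```bash
python3 look.py d; python3 - <<'E'
from h import *
crop("side","d2",255,120,385,225,6,cv2.imread("pics/sidefd.png"))
E
```

```text
now [ 0.5419 -0.0392  0.0612] clk 16.0 F [13.9  0.5  5.2] grip 0.127
axes x [ 0.084 -0.996 -0.   ] y [ 0.008  0.001 -1.   ] z [0.996 0.084 0.008]
shift [0.0095 0.003  0.1036]
turn deg 0 [-4.0000e-02 -1.7987e+02  7.6000e-01]
turn deg 180 [-0.49  0.13 -0.02]
```

View pics/d2.png

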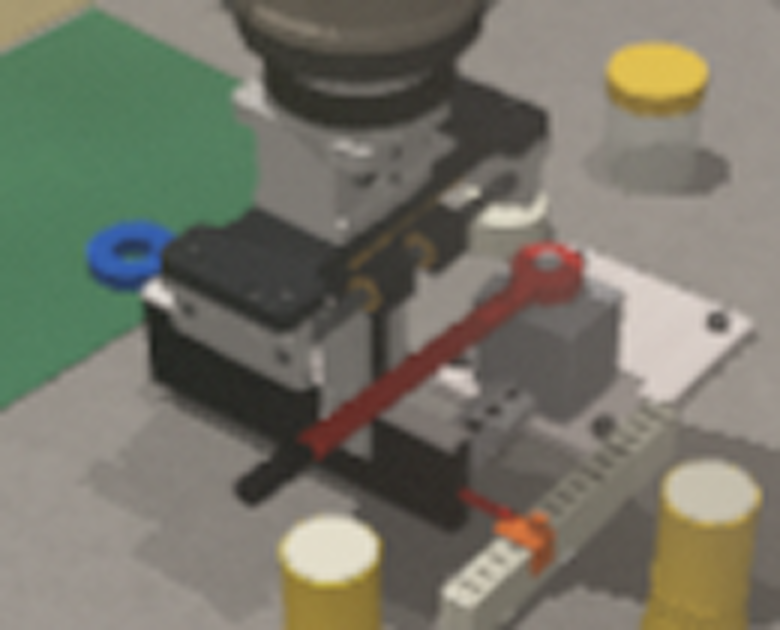

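View pics/topd.png

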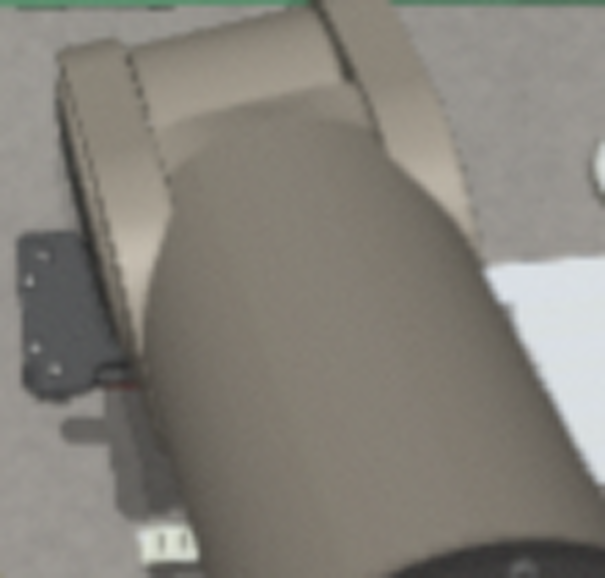

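```bash
cat > ang.py <<'E'
from h import *
import sys
def ang(h,t):
    H,Tp=ray("side",[h,t],.080); d=Tp-H; return np.degrees(np.arctan2(-d[1],d[0]))+90+4.8-0, np.hypot(*d[:2])
def ang2(h,t):
    H,Tp=ray("side",[h,t],.080); d=Tp-H
    return 94.8-np.degrees(np.arctan2(d[1],d[0])), np.hypot(*d[:2])
S=lambda u,v:(260+u/4,120+v/4)
print("start",ang2(S(345,177),S(64,241)))
E
python3 - <<'E'
from ang import *
D=lambda u,v:(255+u/6,120+v/6)
print(ang2(D(548,260),D(243,488)),ang2(D(548,260),D(318,438)))
E
```

```text
start (np.float64(32.11229195753136), np.float64(0.19776474589334414))
(np.float64(2.652767697456028), np.float64(0.20229706803559094)) (np.float64(1.7272751071595849), np.float64(0.15963023649735672))
```

drive_tool([
  [[0,0,-0.002,0,0,0,5],[0,0,-0.004,0,0,0,5],[0,0,-0.005,0,0,0,5],[0,0,-0.005,0,0,0,5]],
])

```text
clock: 16.8
ee_pos: [0.5377, -0.0395, 0.0612]
eef_rot: [0.523, -0.518, 0.476, -0.481]
contact_force: [18.9, -0.0, 1.8]
grip_width: 0.122
```

```bash
python3 look.py e; python3 - <<'E'
from h import *
crop("side","e2",280,140,380,215,8,cv2.imread("pics/sidefe.png"))
E
```

```text
now [ 0.5377 -0.0395  0.0612] clk 16.8 F [18.9 -0.   1.8] grip 0.122
axes x [ 0.084 -0.996 -0.001] y [ 0.009  0.001 -1.   ] z [0.996 0.084 0.009]
shift [0.0096 0.0032 0.1078]
turn deg 0 [-5.0000e-02 -1.7987e+02  8.5000e-01]
turn deg 180 [-0.54  0.13 -0.03]
```

View pics/e2.png

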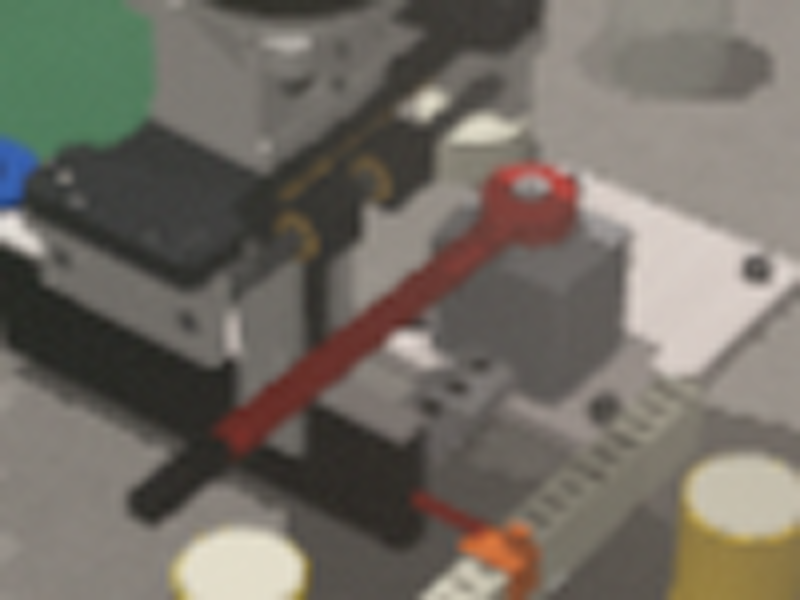

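View pics/tope.png

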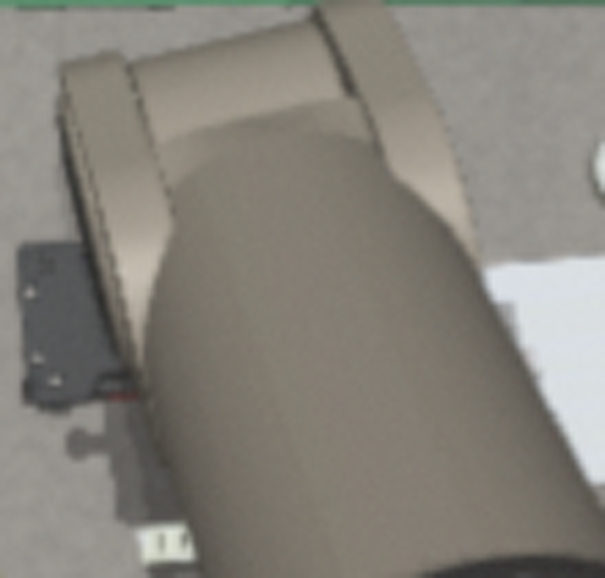

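```bash
cat > ov.py <<'E'
from h import *
import sys
f,out=sys.argv[1],sys.argv[2]
im=cv2.imread(f"pics/{f}.png")[140:215,280:380]; im=cv2.resize(im,None,fx=8,fy=8,interpolation=cv2.INTER_CUBIC)
hp=(346.4,163.3); H=ray("side",[hp],.081)[0]
for a,c in((0,(0,255,0)),(.05,(255,255,0)),(-.05,(255,0,255))):
    th=np.radians(94.8)-a; d=np.array([np.cos(th),np.sin(th),0]); n=np.array([-d[1],d[0],0])
    for s in(-.006,.006):
        p=(proj("side",[H+d*.02+n*s,H+d*.19+n*s])-[280,140]+.5)*8
        cv2.line(im,tuple(p[0].astype(int)),tuple(p[1].astype(int)),c,1)
cv2.imwrite(f"pics/{out}.png",im)
E
python3 ov.py sidefe e3
```

```text
(no output)
```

View pics/e3.png

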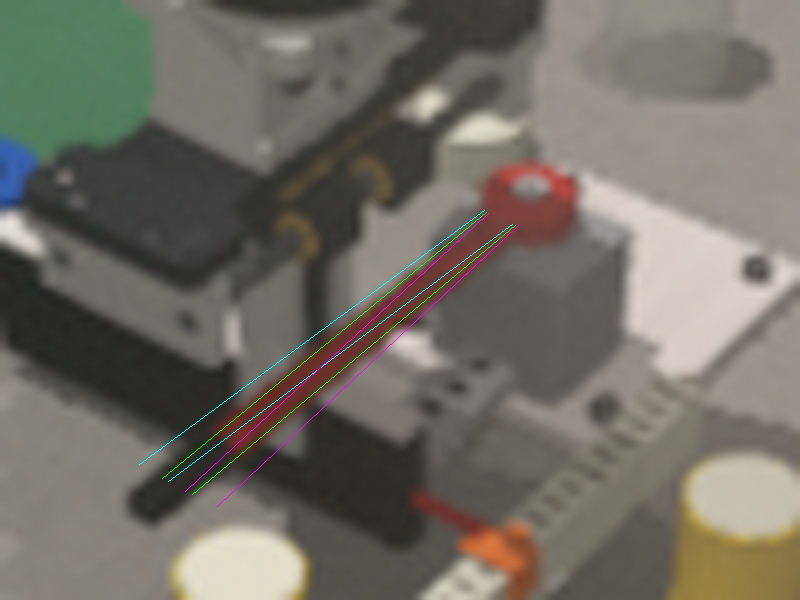

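```bash
cat > edge.py <<'E'
from h import *
import sys
f=sys.argv[1]
im=cv2.imread(f"pics/{f}.png").astype(float); r=im[:,:,2]-0.5*(im[:,:,0]+im[:,:,1])
up=[];lo=[]
for x in range(312,337):
    c=r[145:205,x]; m=c.max(); i=int(c.argmax())
    if m<20: continue
    h=m/2
    j=i
    while j>0 and c[j]>h:j-=1
    up.append((x,145+j+(h-c[j])/(c[j+1]-c[j])))
    j=i
    while j<58 and c[j]>h:j+=1
    lo.append((x,145+j-(h-c[j])/(c[j-1]-c[j])))
for n,e,z in(("up",up,.081),("lo",lo,.071),("mid",[(a[0],(a[1]+b[1])/2) for a,b in zip(up,lo)],.076)):
    e=np.array(e); W=ray("side",e,z); 
    k=cv2.fitLine(W[:,:2].astype(np.float32),cv2.DIST_HUBER,0,.001,.001).ravel(); d=k[:2]*np.sign(k[1])
    print(n,len(e),"angle world",np.degrees(np.arctan2(d[1],d[0])),"lever rad",np.radians(94.8-np.degrees(np.arctan2(d[1],d[0]))))
E
python3 edge.py sidefe; python3 edge.py sidefd
python3 - <<'E'
from h import *
# reference directions in the side view: rail edges and shield top edge at rest
im=np.load('sideavg.npy')
A=lambda u,v:(325+u/12,180+v/12)
W=ray("side",[A(103,492),A(480,150),A(50,465),A(445,85)],.028)
for a,b in((0,1),(2,3)):
    d=W[a]-W[b];print("rail",np.degrees(np.arctan2(d[1],d[0])),np.hypot(*d[:2]))
E
```

```text
up 25 angle world 93.136826 lever rad 0.029027924
lo 25 angle world 93.70926 lever rad 0.019037073
mid 25 angle world 93.41874 lever rad 0.0241076
up 25 angle world 91.11276 lever rad 0.06435449
lo 25 angle world 92.09304 lever rad 0.04724541
mid 25 angle world 91.598404 lever rad 0.055878446
rail 93.62836568059441 0.13892660591020972
rail 95.69099474760942 0.15357160479625456
```

drive_tool([
  [[0,0,-0.001,0,0,0,5],[0,0,-0.002,0,0,0,5],[0,0,-0.003,0,0,0,5],[0,0,-0.003,0,0,0,5],[0,0,-0.003,0,0,0,5]],
])

```text
clock: 17.7
ee_pos: [0.5348, -0.0397, 0.0612]
eef_rot: [0.523, -0.518, 0.476, -0.481]
contact_force: [18.7, 1.6, 0.8]
grip_width: 0.127
```

```bash
python3 look.py f; python3 edge.py sideff; python3 ov.py sideff f3
```

```text
now [ 0.5348 -0.0397  0.0612] clk 17.7 F [18.7  1.6  0.8] grip 0.127
axes x [ 0.084 -0.996 -0.001] y [ 0.009  0.001 -1.   ] z [0.996 0.084 0.009]
shift [0.0097 0.0032 0.1107]
turn deg 0 [-6.0000e-02 -1.7986e+02  8.4000e-01]
turn deg 180 [-0.54  0.14 -0.04]
up 25 angle world 94.21897 lever rad 0.010140918
lo 25 angle world 95.58208 lever rad -0.013649765
mid 25 angle world 94.90715 lever rad -0.0018700717
```

View pics/sidef.png

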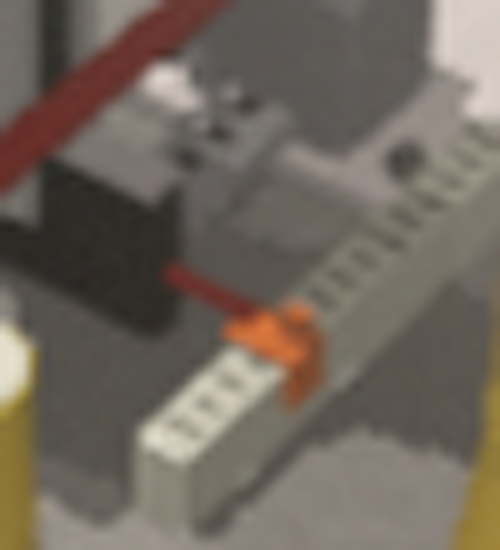

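View pics/f3.png

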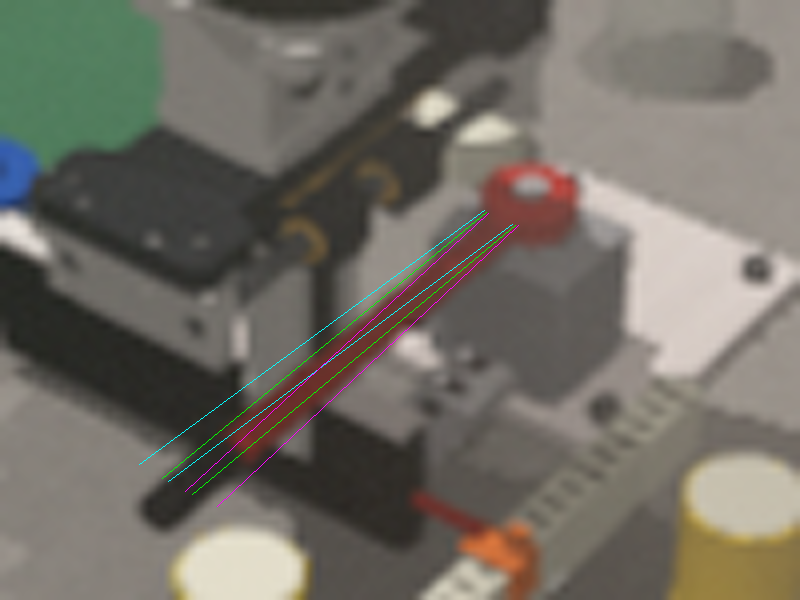

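```bash
python3 - <<'E'
from ang import *
D=lambda u,v:(280+u/8-.5+.5/8,140+v/8-.5)
for t in((150,495),(158,500),(150,505)): print(ang2((346.2,163.3),D(*t)), ang2((346.0,164.5),D(*t)))
a=np.radians(4.8); ey=np.array([-np.sin(a),np.cos(a),0]); ex=np.array([np.cos(a),np.sin(a),0])
P=lambda u,v:(315+u/10,175+v/10)
for p in(P(250,308),P(255,310)):
    X=ray("side",[p],.036)[0];print(X@ex,X@ey)
E
```

```text
start (np.float64(32.11229195753136), np.float64(0.19776474589334414))
(np.float64(0.9983001039366286), np.float64(0.1979516793626934)) (np.float64(1.826157714167067), np.float64(0.1932042151911155))
(np.float64(0.01511847212027817), np.float64(0.19816282285273226)) (np.float64(0.8179149628118836), np.float64(0.19336697529696684))
(np.float64(0.14808500311235662), np.float64(0.20136361359023588)) (np.float64(0.9410387450329267), np.float64(0.19657391093799204))
0.45389328852783833 -0.08178122758874551
0.45243688821669853 -0.08194964588032459
```

View pics/topf.png

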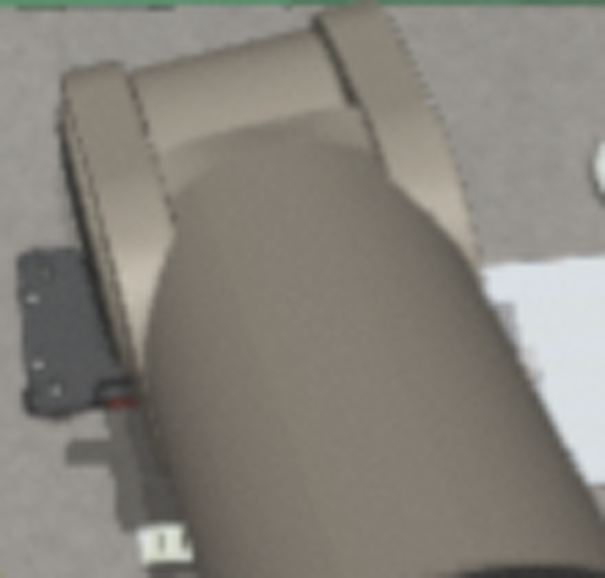

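drive_tool([
  [[0,0,-0.001,0,0,0,5],[0,0,-0.002,0,0,0,5],[0,0,-0.002,0,0,0,5],[0,0,-0.002,0,0,0,5],[0,0,-0.002,0,0,0,5]],
])

```text
clock: 18.6
ee_pos: [0.5331, -0.0398, 0.0612]
eef_rot: [0.523, -0.518, 0.476, -0.481]
contact_force: [20.8, 1.2, -1.5]
grip_width: 0.129
```

```bash
python3 look.py g; python3 edge.py sidefg; python3 ov.py sidefg g3
```

```text
now [ 0.5331 -0.0398  0.0612] clk 18.6 F [20.8  1.2 -1.5] grip 0.129
axes x [ 0.084 -0.996 -0.001] y [ 0.01   0.002 -1.   ] z [0.996 0.084 0.01 ]
shift [0.0098 0.0033 0.1124]
turn deg 0 [-6.0000e-02 -1.7985e+02  8.9000e-01]
turn deg 180 [-0.56  0.14 -0.04]
up 25 angle world 117.03938 lever rad -0.3881504
lo 25 angle world 115.514984 lever rad -0.3615446
mid 25 angle world 116.275314 lever rad -0.3748149
```

View pics/sidefg.png

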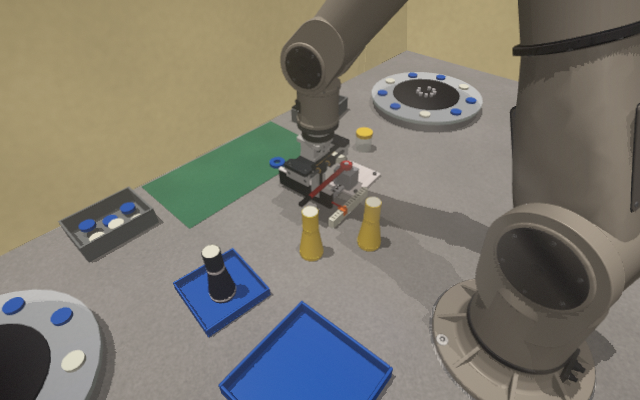

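View pics/sideg.png

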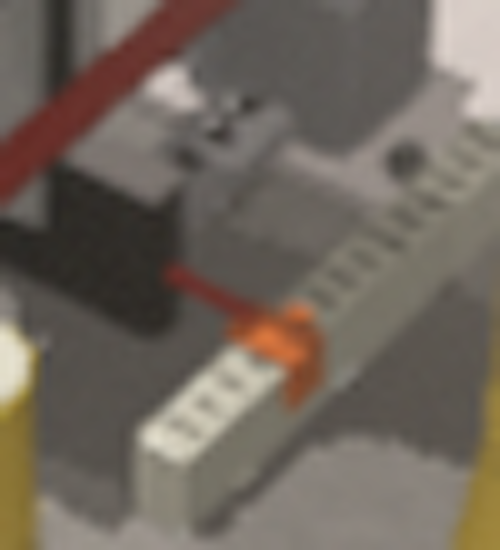

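```bash
sed -i 's/range(312,337)/range(318,337)/; s/r\[145:205,x\]/r[145:200,x]/;s/j<58/j<53/' edge.py; python3 edge.py sideff; python3 edge.py sidefg
```

```text
up 19 angle world 94.800705 lever rad -1.2250541e-05
lo 19 angle world 94.79272 lever rad 0.00012716594
mid 19 angle world 94.86258 lever rad -0.0010921623
up 19 angle world 95.82878 lever rad -0.017955564
lo 19 angle world 95.940506 lever rad -0.019905532
mid 19 angle world 95.795204 lever rad -0.017369537
```

View pics/g3.png

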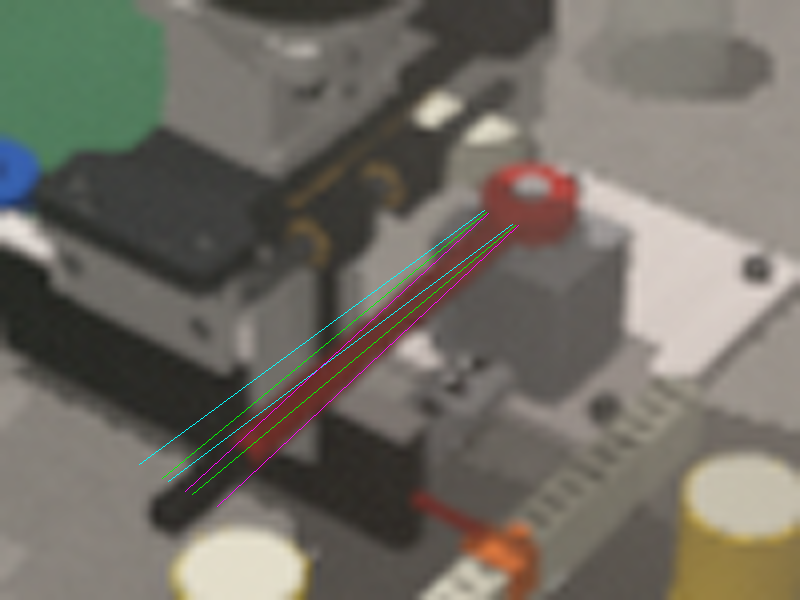

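drive_tool([
  [[0,0,0,0,0,0,5],[0,0,0,0,0,0,5],[0,0,0,0,0,0,5],[0,0,0,0,0,0,5],[0,0,0,0,0,0,5],[0,0,0,0,0,0,5]],
])

```text
clock: 19.6
ee_pos: [0.5331, -0.0398, 0.0612]
eef_rot: [0.523, -0.518, 0.476, -0.481]
contact_force: [20.9, 0.4, -1.8]
grip_width: 0.128
```

```bash
python3 look.py i; python3 edge.py sidefi; python3 -c "
from workcell import manip; print(manip.finish_job())"
```

```text
now [ 0.5331 -0.0398  0.0612] clk 19.6 F [20.9  0.4 -1.8] grip 0.128
axes x [ 0.084 -0.996 -0.001] y [ 0.01   0.002 -1.   ] z [0.996 0.084 0.01 ]
shift [0.0098 0.0033 0.1124]
turn deg 0 [-6.0000e-02 -1.7986e+02  8.9000e-01]
turn deg 180 [-0.57  0.14 -0.04]
up 19 angle world 95.61956 lever rad -0.014303971
lo 19 angle world 95.83834 lever rad -0.018122412
mid 19 angle world 95.648636 lever rad -0.014811437
the job is handed in; nothing more can be done
None
```

I stood the black lens upright in the smaller blue tray. I then gripped the shield at 13 N, drew the leg out about 75 mm to the orange mark, and swept the lever shut while still holding the shield. The job is handed in, at about 20 s on the robot's clock.

**Lens:** the side picture shows it upright in the tray.

**Pointer:** the side view puts it within about 1 mm of the middle of the mark, while combining both cameras puts it 1–2 mm short. I read "edge of the index mark" as the edge facing the pointer, so I aimed at the middle of the mark's roughly 13 mm width. If one of the mark's ends along the leg was meant, the leg is about 6–7 mm off.

**Lever:** its edges measure about -0.015 rad from shut. Before the last 2 mm of sweep, its tip read 0 to +0.03 rad and its edges about 0. The arm hid it from the top camera, so the side camera is the only check.

**Hold:** the pose and grip did not change over the last second. The tool was pressing steadily with about 21 N along the shield.

**Bystanders:** the ring, roller and jar show no disturbance in the pictures.

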